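Index the condiment carousel and snap the box shut

TASK

Turn the condiment carousel until the white box with the raised lid stands in line with the pointed tongue of the base and the carousel rests in its click stop there; the upright wooden handle is there to turn it by. Then, with the box at the tongue, press the lid down until it snaps shut and stays shut. Leave the sauce bottle and the steel bowl beside it standing where they are.

Things in the scene. Friction and masses are not known exactly. Their poses are not given: they have to be found in the camera images.
- carousel_base: Fixed dark steel base of the carousel, a disc of 250 mm diameter and 12 mm high on the counter, under the turning steel disc (280 mm diameter, top 44 mm above the counter). Origin: centre of its underside, on the turning axis, at counter height. Its x axis points along the pointed tongue, which lies flat on the counter and ends 203 mm from the axis; z is up.
- carousel (a joint): Angle of the turning disc on the base, in rad, growing anticlockwise seen from above, free to turn without end. At 0 (or any whole turn, 6.283) the lidded box stands at the tongue. It clicks into a sprung stop at every quarter turn (0, 1.571, 3.142, 4.712); within about 0.09 rad of a stop the spring draws it in, and getting out of a stop takes about 5 N at the handle.
- handle_top (a point): Centre of the top of the upright wooden handle, 192 mm above the counter. The handle is a round grip of 24 mm diameter, 78 mm long, spinning freely on a steel post 105 mm from the turning axis, opposite the box.
- box_front (a point): Middle of the box's outer wall, on the disc's radius through the box, 125 mm from the turning axis, 84 mm above the counter. The box is fixed on the disc: radially 90 mm (35 to 125 mm off the axis), 110 mm wide, rim 109 mm above the counter. Two fixed aluminium pots stand a quarter turn to either side of it (80 mm diameter, rims 102 mm above the counter, centred 91 mm off the axis).
- lid (a joint): Angle of the white lid, in rad: 0 is shut, about 1 is how it stands raised by its spring (at most 1.35). A catch at the front must be passed in the last 0.1 rad (about 6 N downward near the free edge); short of that the lid springs up again.
- lid_press (a point): Point on the lid's upper face in the middle of its width, 78 mm from the hinge line. The lid is 104 mm long from hinge to free edge, 112 mm wide, 8 mm thick, its upper face 117 mm above the counter when shut.
- lid_hinge (a point): Middle of the lid's hinge line, at the inner rim of the box 35 mm from the turning axis, 109 mm above the counter; the lid rises towards the middle of the carousel and its free edge points outward.
- bottle: Cream squeeze bottle for sauce, 60 mm diameter, 155 mm high, loose, standing on the counter; origin at the centre of its foot. To be left alone.
- pan: Empty steel bowl, 160 mm across, 40 mm high, loose on the counter; origin at the centre of its foot. To be left alone.

How it is judged:
By the outcome, as a careful person would: the job done as asked, in the order asked, and still so for the second after the job is handed in, with the robot touching nothing.
It also fails if it takes over 67 s, if anything falls off the work surface, if the arm or the gripper's body presses on something with over 40 N, if the wrist force passes 120 N, or if a joint passes its speed limit or range.

ROBOT

A 6-joint arm with a two-finger parallel gripper is mounted at the origin on the work surface. World frame = base frame: x ahead of the robot, y to its left, z up, the work surface at z = 0. Lengths are in mm, angles in rad, forces in N, time in s.
With the tool pointing down it reaches from about 275 to 825 mm from the base axis. Payload 4.9 kg.
Tool frame: the origin (TCP) lies midway between the tips of the shut fingers; the grasp point (between the pads) lies 19 mm behind it; z points along the fingers, y is the line along which they close (so a half turn about z gives the same grasp; the last joint's range is limited). The gripper opens to 85 mm and grips with 20 to 120 N. Pads are 22 mm wide; open, the fingers measure 114 mm over their backs; the gripper's body (76 mm by 85 mm) begins 54 mm behind the grasp point. The pads swing forward as they close: fully open they stand 13 mm farther back than shut.
Start: joints at [1.069, 0.326, -0.193, 1.052, 0, 1.437], TCP at [197.756, 513.236, 231.281] pointing down, gripper open.
Joint ranges: [-2.65, 2.65], [-0.97, 1.79], [-1.3, 1.35], [-1.93, 2.1], [-1.47, 1.37], [-3.14, 3.14]. Speed limits (rad/s): [2.57, 2.57, 3.14, 3.14, 3.14, 3.14].

INTERFACE

Orientations are given as a rotation vector (axis times angle).
In Python, from station import manip gives the robot as it stands.
- The arm moves only by the tool carry_out, never from a script. Its argument "targets" is a list of rows, each an object of numbers: "fingers": the finger opening in mm, from 0 to 85.4; "tx", "ty", "tz": the shift along the tool's x, y, z in mm; "spin": the turn about the tool's z in degrees. A call has exactly 10 rows; each row shifts and turns the commanded pose from where the row before left it, along the tool's axes as they then stand; what a row does not reach is not made up. A row lasts 1/12 s, in which the tool goes at most 41.7 mm and 7.16 degrees, less where a joint would pass 70% of its speed; a pose out of reach is approached as far as the arm can. A call is refused whole if a number of a shift passes 41.7 or a number of a turn 7.16, either way. A call with a gripper value outside its range is refused whole. The fingers move at their own pace and stop on an object; "grip_force" is the grip in N (left out, the last holds). Time passes only in rows, so rows that do not move let the fingers close, or fill a call up. It gives the time, the measured TCP pose, the force, the opening and the grip force at its end, in the units of the state.
- manip.get_obs(): the state, without advancing time (a new reading comes with each control period).
- manip.capture(name): name is "scene" or "top"; returns the picture (480x640x3 uint8, red, green, blue); there is no depth.
- manip.camera_info(name): a dict with "intrinsics" (3x3 intrinsics, pixels), "R" (3x3) and "t" (3): a world point X has camera coordinates R X + t. Camera axes: x right, y down, z forward; pixel columns grow to the right and rows downward; lengths in mm; the calibration is good to about 2 mm. A picture is of the moment at which its call begins. camera_info takes no time and is no camera call.
- manip.finish_job(): hands the job in; it is judged then, once.
The state is a dict: "clock": time; "joints": joint angles; "dq": joint speeds; "joint_torque": joint torques, N m; "tool_pos": TCP position; "orientation": TCP orientation; "contact_force": force on the tool from outside, world axes, zero at the start; "wrist_torque": the same for the moment, N m; "opening": finger opening in mm; "grip_force": force on a finger pad.
Only numpy, scipy, OpenCV 4.12 (cv2) and the standard library are available. Lean on these libraries where they do the work, as an engineer would, in place of code of your own. Each camera call takes 0.05 s, during which the arm holds its last target. There are 200 camera calls.

## Working session

There is one attempt and no reset: what is moved stays moved. The work goes in short steps, Python scripts to look and compute and a tool call to move; the robot and the scene stay as the last step left them, time stands still between calls to the robot, and variables do not carry over. Pictures are saved under pics/ and viewed, at most 10 in all, crops included, and the job is handed in when it is done.

Besides the shell and the picture viewer there is one more tool, called after "Request:" as name([rows], argument=value, ...), one row to a line, values as JSON. carry_out: Moves the arm, as the interface text tells. Its arguments: {"type":"object","properties":{"targets":{"type":"array"},"grip_force":{"type":"number"}},"required":["targets"]}

```bash
mkdir -p pics
python3 - <<'E'
from station import manip
import cv2,numpy as np
for n in("scene","top"):
    cv2.imwrite(f"pics/{n}0.png",manip.capture(n)[:,:,::-1]); c=manip.camera_info(n); print(n,{k:np.round(np.array(v),4).tolist() for k,v in c.items() if k in("intrinsics","R","t")})
print(manip.get_obs())
E
```

```text
scene {'intrinsics': [[600.6705, 0.0, 319.2481], [0.0, 600.6705, 243.2962], [0.0, 0.0, 1.0]], 'R': [[-0.587, 0.8096, 0.0068], [0.4483, 0.332, -0.83], [-0.6742, -0.4842, -0.5578]], 't': [266.5044, -147.7495, 1562.6862]}
top {'intrinsics': [[490.8836, 0.0, 320.2205], [0.0, 490.8836, 238.067], [0.0, 0.0, 1.0]], 'R': [[0.0116, -0.9999, -0.0016], [-0.9949, -0.0114, -0.1002], [0.1002, 0.0028, -0.995]], 't': [48.4927, 548.2818, 1123.4223]}
{'clock': 0.1, 'joints': array([ 1.06881364e+00,  3.26835636e-01, -1.93475430e-01,  1.05198642e+00,
        3.15740789e-06,  1.43659209e+00]), 'dq': array([-0.00206472, -0.00116248,  0.001966  , -0.00144204, -0.00146489,
        0.000202  ]), 'joint_torque': array([ 1.14487422e-03, -4.44240117e+01,  2.63038015e+01,  7.86446297e-03,
       -1.68589036e-04, -3.09283074e-06]), 'tool_pos': array([197.49282403, 512.77497224, 230.60192103]), 'orientation': array([-5.74368132e-01, -3.08815999e+00,  2.23782699e-03]), 'contact_force': array([0.08041373, 0.35516391, 0.62852935]), 'wrist_torque': array([ 0.00084231, -0.03117504, -0.00221167]), 'grip_force': 0.0, 'opening': 85.53152985198625}
```

View pics/scene0.png

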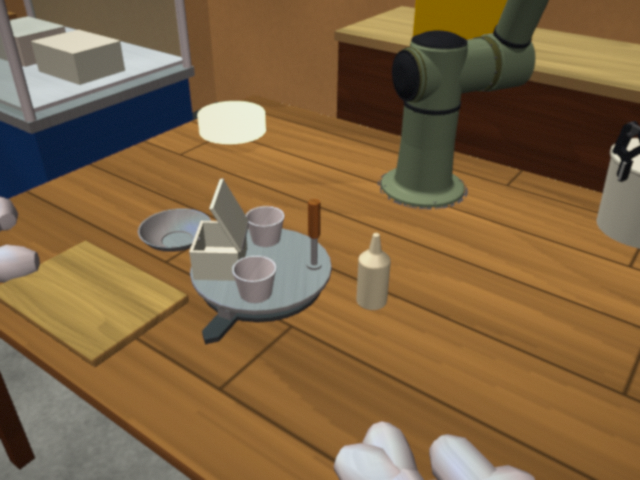

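View pics/top0.png

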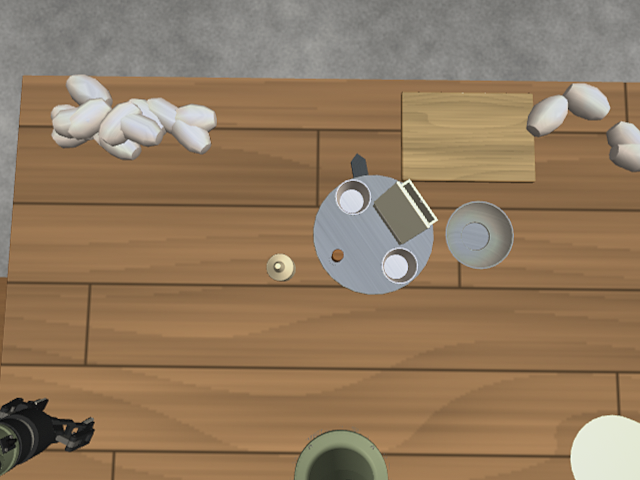

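The scene view shows the tongue tip at (207,338), handle top at (315,203) and bottle at (374,275). The top view shows the tongue tip at (358,155), disc centre near (374,235), handle at (337,255), bottle at (281,267) and bowl at (480,235). The box must turn anticlockwise by about 60°.

```bash
cat > h.py <<'E'
from station import manip
import cv2,numpy as np
def ray(n,p):
    c=manip.camera_info(n);K,R,t=[np.array(c[k],float) for k in("intrinsics","R","t")]
    return -R.T@t, R.T@np.linalg.inv(K)@np.array([p[0],p[1],1.])
def plane(n,p,z):
    o,d=ray(n,p); return o+d*(z-o[2])/d[2]
def tri(p,q):
    a,u=ray("scene",p);b,v=ray("top",q)
    s=np.linalg.lstsq(np.c_[u,-v],b-a,rcond=None)[0]
    x,y=a+u*s[0],b+v*s[1]; return (x+y)/2,np.linalg.norm(x-y)
def blob(m,near):
    n,l,s,c=cv2.connectedComponentsWithStats(m.astype(np.uint8))
    i=1+np.argmin(np.hypot(*(c[1:]-near).T)+1e3*(s[1:,4]<15)); return l==i,c[i],s[i]
def handle(n,im,roi):
    x0,y0,x1,y1=roi; hsv=cv2.cvtColor(im,cv2.COLOR_RGB2HSV)
    m=np.zeros(im.shape[:2],bool); m[y0:y1,x0:x1]=(hsv[y0:y1,x0:x1,1]>130)&(hsv[y0:y1,x0:x1,2]<190)
    return m
E
python3 - <<'E'
from h import *
S=cv2.imread("pics/scene0.png")[:,:,::-1].copy();T=cv2.imread("pics/top0.png")[:,:,::-1].copy()
hs=cv2.cvtColor(S,cv2.COLOR_RGB2HSV);ht=cv2.cvtColor(T,cv2.COLOR_RGB2HSV)
# handle in top
m=np.zeros(T.shape[:2],bool);m[243:268,325:350]=ht[243:268,325:350,1]>110
_,ct,st=blob(m,(337,255));print("handle top",ct,st)
# handle in scene : print colours
print([hs[y,305:326:2].tolist() for y in (198,203,215)])
# disc: grey low saturation pixels around
g=(ht[:,:,1]<70)&(ht[:,:,2]>110);g[:170]=0;g[300:]=0;g[:,:305]=0;g[:,440:]=0
cs=cv2.findContours(g.astype(np.uint8),cv2.RETR_EXTERNAL,cv2.CHAIN_APPROX_NONE)[0];c=max(cs,key=cv2.contourArea)
P=np.array([plane("top",p,44.)[:2] for p in c[:,0].astype(float)])
sel=(c[:,0,0]<372)|(c[:,0,1]>255)
from scipy.optimize import least_squares
r=least_squares(lambda v:np.hypot(*(P[sel]-v[:2]).T)-v[2],[540,0,140],loss="soft_l1");print("disc",r.x,np.abs(r.fun).mean())
C=r.x[:2]
# tongue
d=(ht[:,:,2]<90);d[:145]=0;d[180:]=0;d[:,:345]=0;d[:,375:]=0
ys,xs=np.nonzero(d);print("tongue px",xs.min(),xs.max(),ys.min(),ys.max())
Q=np.array([plane("top",(x,y),4.)[:2] for x,y in zip(xs,ys)]);w=Q-C
print("tongue ang by mean",np.degrees(np.arctan2(*w.mean(0)[::-1])),"max r",np.hypot(*w.T).max(), "tip tri",tri((206,339),(358,154)))
print("handle guess tri",tri((315,203),ct),"bottle",plane("top",(281,267),155),"bowl",plane("top",(480,235),40))
x=tri((315,203),ct)[0][:2]-C;print("handle r,ang",np.hypot(*x),np.degrees(np.arctan2(x[1],x[0])))
E
```

```text
handle top [337.01904762 255.19047619] [332 250  11  12 105]
[[[16, 165, 159], [16, 163, 161], [16, 166, 160], [16, 169, 160], [15, 171, 160], [16, 174, 160], [16, 171, 163], [16, 164, 162], [16, 161, 163], [16, 165, 161], [16, 162, 162]], [[16, 163, 141], [14, 173, 130], [13, 192, 137], [14, 191, 147], [15, 193, 152], [15, 193, 145], [14, 200, 131], [14, 190, 113], [16, 166, 146], [16, 164, 159], [16, 163, 160]], [[16, 164, 160], [16, 174, 141], [13, 190, 98], [13, 198, 89], [12, 194, 92], [13, 200, 98], [12, 205, 91], [14, 183, 92], [16, 167, 150], [16, 164, 163], [17, 164, 165]]]
disc [558.13602364 -67.07364112 138.51726917] 0.5803829639388179
tongue px 351 367 154 177
tongue ang by mean 10.479802667329935 max r 202.08021591782065 tip tri (array([753.50776459, -32.81966119,  11.87003349]), np.float64(3.3986417771531072))
handle guess tri (array([497.33189199,  20.17716324, 188.57305512]), np.float64(0.09009186793334176)) bottle [473.68560027 134.99355245 155.        ] bowl [ 557.8180629  -315.75291888   40.        ]
handle r,ang 106.34775638512424 124.87221888345199
```

Request:
carry_out([
  {"fingers": 85, "tx": -23, "ty": -17.5, "tz": -2},
  {"fingers": 85, "tx": -23, "ty": -17.5, "tz": -2},
  {"fingers": 85, "tx": -23, "ty": -17.5, "tz": -2},
  {"fingers": 85, "tx": -23, "ty": -17.5, "tz": -2},
  {"fingers": 85, "tx": -23, "ty": -17.5, "tz": -2},
  {"fingers": 85, "tx": -23, "ty": -17.5, "tz": -2},
  {"fingers": 85, "tx": -23, "ty": -17.5, "tz": -2},
  {"fingers": 85, "tx": -23, "ty": -17.5, "tz": -2},
  {"fingers": 85, "tx": -23, "ty": -17.5, "tz": -2},
  {"fingers": 85, "tx": -23, "ty": -17.5, "tz": -2},
])

```text
validation failed for argument at $.ta...
```

Request:
carry_out([
  {"fingers": 85, "tx": -23, "ty": -17.5, "tz": -2, "spin": 0},
  {"fingers": 85, "tx": -23, "ty": -17.5, "tz": -2, "spin": 0},
  {"fingers": 85, "tx": -23, "ty": -17.5, "tz": -2, "spin": 0},
  {"fingers": 85, "tx": -23, "ty": -17.5, "tz": -2, "spin": 0},
  {"fingers": 85, "tx": -23, "ty": -17.5, "tz": -2, "spin": 0},
  {"fingers": 85, "tx": -23, "ty": -17.5, "tz": -2, "spin": 0},
  {"fingers": 85, "tx": -23, "ty": -17.5, "tz": -2, "spin": 0},
  {"fingers": 85, "tx": -23, "ty": -17.5, "tz": -2, "spin": 0},
  {"fingers": 85, "tx": -23, "ty": -17.5, "tz": -2, "spin": 0},
  {"fingers": 85, "tx": -23, "ty": -17.5, "tz": -2, "spin": 0},
])

```text
clock: 0.93
tool_pos: [349.7, 265.9, 251.1]
orientation: [-0.574, -3.088, 0.0]
contact_force: [0.4, -0.1, -0.4]
opening: 85.2
grip_force: 0.0
```

Request:
carry_out([
  {"fingers": 85, "tx": -25.2, "ty": -19.5, "tz": 0, "spin": 0},
  {"fingers": 85, "tx": -25.2, "ty": -19.5, "tz": 0, "spin": 0},
  {"fingers": 85, "tx": -25.2, "ty": -19.5, "tz": 0, "spin": 0},
  {"fingers": 85, "tx": -25.2, "ty": -19.5, "tz": 0, "spin": 0},
  {"fingers": 85, "tx": -25.2, "ty": -19.5, "tz": 0, "spin": 0},
  {"fingers": 85, "tx": -25.2, "ty": -19.5, "tz": 0, "spin": 0},
  {"fingers": 85, "tx": -25.2, "ty": -19.5, "tz": 0, "spin": 0},
  {"fingers": 85, "tx": -25.2, "ty": -19.5, "tz": 0, "spin": 0},
  {"fingers": 85, "tx": -25.2, "ty": -19.5, "tz": 0, "spin": 0},
  {"fingers": 85, "tx": 0, "ty": 0, "tz": 10, "spin": 0},
])

```text
clock: 1.77
tool_pos: [501.9, 17.5, 242.3]
orientation: [0.582, 3.082, -0.002]
contact_force: [-0.2, -0.5, 0.7]
opening: 85.1
grip_force: 0.0
```

Run:
```python
from h import *
o=manip.get_obs();print(o["tool_pos"],o["joints"])
a=manip.capture("scene");b=manip.capture("top")
cv2.imwrite("pics/m1.png",np.vstack([cv2.resize(a[120:320,180:440],(520,300+0)),b[160:300,240:500].repeat(2,0).repeat(2,1)])[:,:,::-1])
```

```text
[501.86360575  17.48973808 242.26649672] [-0.111078    0.22659507 -0.30006517  1.03920253 -0.00193216  0.26212057]
```

View pics/m1.png

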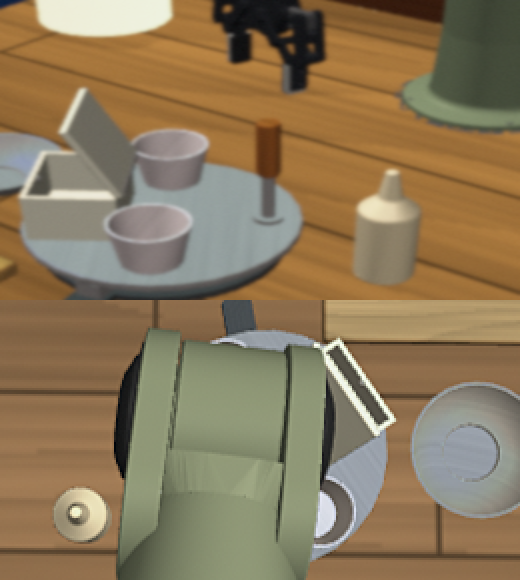

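The scene crop shows the open fingers above and straddling the handle (about (268,125) in the crop). It is clear of the bottle and the lid.

Request:
carry_out([
  {"fingers": 85, "tx": 5, "ty": 0.7, "tz": 0, "spin": 0},
  {"fingers": 85, "tx": 0, "ty": 0, "tz": 13, "spin": 0},
  {"fingers": 85, "tx": 0, "ty": 0, "tz": 13, "spin": 0},
  {"fingers": 85, "tx": 0, "ty": 0, "tz": 13, "spin": 0},
  {"fingers": 85, "tx": 0, "ty": 0, "tz": 13, "spin": 0},
  {"fingers": 85, "tx": 0, "ty": 0, "tz": 13, "spin": 0},
  {"fingers": 85, "tx": 0, "ty": 0, "tz": 13, "spin": 0},
  {"fingers": 85, "tx": 0, "ty": 0, "tz": 13, "spin": 0},
  {"fingers": 85, "tx": 0, "ty": 0, "tz": 0, "spin": 0},
  {"fingers": 85, "tx": 0, "ty": 0, "tz": 0, "spin": 0},
])

```text
clock: 2.7
tool_pos: [492.3, 25.7, 150.3]
orientation: [-0.571, -3.088, -0.0]
contact_force: [0.2, -0.5, 0.8]
opening: 85.2
grip_force: 0.0
```

Request:
carry_out([
  {"fingers": 15, "tx": 0, "ty": 0, "tz": 0, "spin": 0},
  {"fingers": 15, "tx": 0, "ty": 0, "tz": 0, "spin": 0},
  {"fingers": 15, "tx": 0, "ty": 0, "tz": 0, "spin": 0},
  {"fingers": 15, "tx": 0, "ty": 0, "tz": 0, "spin": 0},
  {"fingers": 15, "tx": 0, "ty": 0, "tz": 0, "spin": 0},
  {"fingers": 15, "tx": 0, "ty": 0, "tz": 0, "spin": 0},
  {"fingers": 15, "tx": 0, "ty": 0, "tz": 0, "spin": 0},
  {"fingers": 15, "tx": 0, "ty": 0, "tz": 0, "spin": 0},
  {"fingers": 15, "tx": 0, "ty": 0, "tz": 0, "spin": 0},
  {"fingers": 15, "tx": 0, "ty": 0, "tz": 0, "spin": 0},
], grip_force=40)

```text
clock: 3.53
tool_pos: [494.5, 23.9, 150.9]
orientation: [0.575, 3.086, -0.001]
contact_force: [1.9, -2.7, 4.4]
opening: 23.0
grip_force: 39.9
```

Request:
carry_out([
  {"fingers": 15, "tx": 4.2, "ty": -6.8, "tz": 0, "spin": 0},
  {"fingers": 15, "tx": 3.7, "ty": -7.1, "tz": 0, "spin": 0},
  {"fingers": 15, "tx": 3.1, "ty": -7.4, "tz": 0, "spin": 0},
  {"fingers": 15, "tx": 2.6, "ty": -7.6, "tz": 0, "spin": 0},
  {"fingers": 15, "tx": 2.0, "ty": -7.7, "tz": 0, "spin": 0},
  {"fingers": 15, "tx": 1.4, "ty": -7.9, "tz": 0, "spin": 0},
  {"fingers": 15, "tx": 0.8, "ty": -8, "tz": 0, "spin": 0},
  {"fingers": 15, "tx": 0.2, "ty": -8, "tz": 0, "spin": 0},
  {"fingers": 15, "tx": 0, "ty": 0, "tz": 0, "spin": 0},
  {"fingers": 15, "tx": 0, "ty": 0, "tz": 0, "spin": 0},
])

```text
clock: 4.37
tool_pos: [452.4, -25.0, 150.9]
orientation: [-0.574, -3.085, -0.002]
contact_force: [-7.7, 2.3, 16.0]
opening: 23.3
grip_force: 41.4
```

Request:
carry_out([
  {"fingers": 15, "tx": -0.4, "ty": -8, "tz": 0, "spin": 0},
  {"fingers": 15, "tx": -1.0, "ty": -7.9, "tz": 0, "spin": 0},
  {"fingers": 15, "tx": -1.6, "ty": -7.8, "tz": 0, "spin": 0},
  {"fingers": 15, "tx": -2.2, "ty": -7.7, "tz": 0, "spin": 0},
  {"fingers": 15, "tx": -2.8, "ty": -7.5, "tz": 0, "spin": 0},
  {"fingers": 15, "tx": -3.4, "ty": -7.3, "tz": 0, "spin": 0},
  {"fingers": 15, "tx": -3.9, "ty": -7.0, "tz": 0, "spin": 0},
  {"fingers": 15, "tx": 0, "ty": 0, "tz": 0, "spin": 0},
  {"fingers": 15, "tx": 0, "ty": 0, "tz": 0, "spin": 0},
  {"fingers": 15, "tx": 0, "ty": 0, "tz": 0, "spin": 0},
])

```text
clock: 5.2
tool_pos: [445.9, -84.1, 150.9]
orientation: [-0.578, -3.082, 0.016]
contact_force: [-13.0, -12.3, 18.5]
opening: 23.1
grip_force: 41.8
```

Run:
```python
from h import *
a=manip.capture("scene");b=manip.capture("top")
cv2.imwrite("pics/m2.png",np.vstack([a[160:360,160:420].repeat(2,0).repeat(2,1)[:340],b[140:270,240:500].repeat(2,0).repeat(2,1)])[:,:,::-1])
```

```text
(no output)
```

View pics/m2.png

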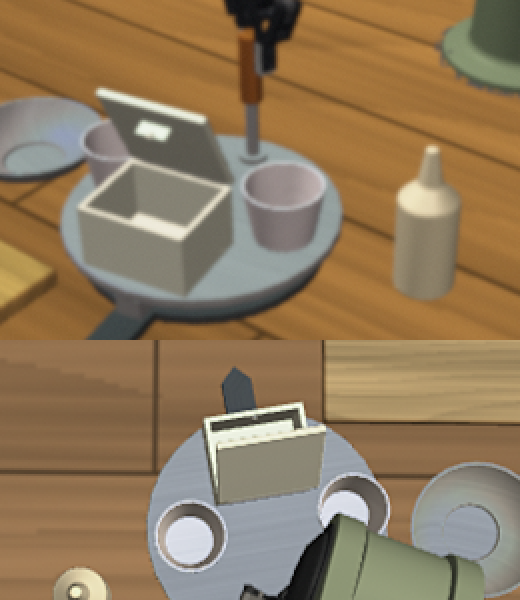

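The box is now at the tongue: its front rim runs at about 7.7° against the tongue's roughly 10°. That is within the spring's pull, and the force on the tool agrees. I'll release the handle and let the stop draw it in.

Request:
carry_out([
  {"fingers": 85, "tx": 0, "ty": 0, "tz": 0, "spin": 0},
  {"fingers": 85, "tx": 0, "ty": 0, "tz": 0, "spin": 0},
  {"fingers": 85, "tx": 0, "ty": 0, "tz": 0, "spin": 0},
  {"fingers": 85, "tx": 0, "ty": 0, "tz": 0, "spin": 0},
  {"fingers": 85, "tx": 0, "ty": 0, "tz": 0, "spin": 0},
  {"fingers": 85, "tx": 0, "ty": 0, "tz": 0, "spin": 0},
  {"fingers": 85, "tx": 0, "ty": 0, "tz": 0, "spin": 0},
  {"fingers": 85, "tx": 0, "ty": 0, "tz": -10, "spin": 0},
  {"fingers": 85, "tx": 0, "ty": 0, "tz": -15, "spin": 0},
  {"fingers": 85, "tx": 0, "ty": 0, "tz": -15, "spin": 0},
])

```text
clock: 6.13
tool_pos: [449.7, -80.4, 190.3]
orientation: [-0.574, -3.087, -0.001]
contact_force: [-0.1, 0.4, -0.4]
opening: 84.8
grip_force: 0.0
```

Request:
carry_out([
  {"fingers": 85, "tx": 0, "ty": 0, "tz": -15, "spin": 0},
  {"fingers": 85, "tx": 0, "ty": 0, "tz": -15, "spin": 0},
  {"fingers": 85, "tx": 0, "ty": 0, "tz": -15, "spin": 0},
  {"fingers": 85, "tx": 0, "ty": 0, "tz": -15, "spin": 0},
  {"fingers": 85, "tx": 30, "ty": 0, "tz": -10, "spin": 0},
  {"fingers": 85, "tx": 30, "ty": 0, "tz": 0, "spin": 0},
  {"fingers": 85, "tx": 30, "ty": 0, "tz": 0, "spin": 0},
  {"fingers": 85, "tx": 20, "ty": 0, "tz": 0, "spin": 0},
  {"fingers": 0, "tx": 0, "ty": 0, "tz": 0, "spin": 0},
  {"fingers": 0, "tx": 0, "ty": 0, "tz": 0, "spin": 0},
])

```text
clock: 6.97
tool_pos: [347.2, -40.9, 260.6]
orientation: [0.574, 3.088, -0.0]
contact_force: [0.3, 0.4, 1.0]
opening: 63.5
grip_force: 0.0
```

Run:
```python
from h import *
print(manip.get_obs()["tool_pos"])
a=manip.capture("scene");b=manip.capture("top")
cv2.imwrite("pics/t3.png",b[:,:,::-1]);cv2.imwrite("pics/s3.png",a[:,:,::-1])
cv2.imwrite("pics/m3.png",np.vstack([a[160:300,160:360].repeat(2,0).repeat(2,1),cv2.resize(b[150:300,300:500],(400,300),interpolation=cv2.INTER_CUBIC)])[:,:,::-1])
```

```text
[347.21705299 -40.91308463 260.55995985]
```

View pics/m3.png

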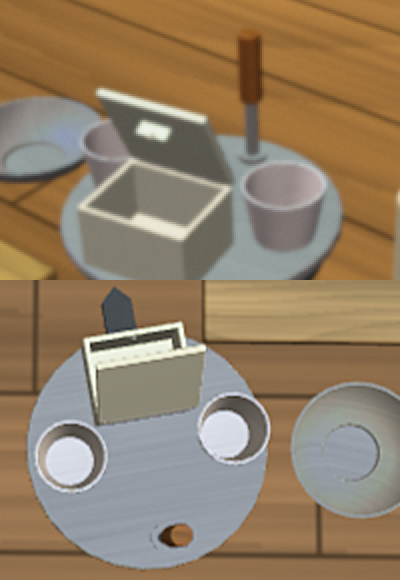

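The picture shows the handle free, the arm clear, and the box at the tongue with its lid raised. I'll check the angle with numbers.

```bash
cat > ang.py <<'E'
from h import *
def angle(T,S=None):
    C=np.array([558.1,-67.1]);ht=cv2.cvtColor(T,cv2.COLOR_RGB2HSV)
    # handle top in top view: brown blob; its top face is the brightest-saturated end; use silhouettes
    m=np.zeros(T.shape[:2],bool);m[258:285,372:402]=ht[258:285,372:402,1]>110
    ys,xs=np.nonzero(m); print("handle px",xs.min(),xs.max(),ys.min(),ys.max())
    # pots: light inside/rim -> circles
    G=cv2.GaussianBlur(cv2.cvtColor(T,cv2.COLOR_RGB2GRAY),(3,3),0)
    sub=G[195:260,305:445];c=cv2.HoughCircles(cv2.resize(sub,None,fx=4,fy=4),cv2.HOUGH_GRADIENT,1,150,param1=100,param2=25,minRadius=60,maxRadius=85)
    P=[]
    for x,y,r in c[0]:
        p=plane("top",(x/4+305-.4,y/4+195-.4),102.);P.append(p[:2]);print("circ",x/4+305,y/4+195,r/4,p[:2],"r",np.hypot(*(p[:2]-C)),"ang",np.degrees(np.arctan2(*(p[:2]-C)[::-1])))
    return P
if __name__=="__main__":
    T=manip.capture("top");angle(T)
    d=(cv2.cvtColor(T,cv2.COLOR_RGB2HSV)[:,:,2]<90);d[:140]=0;d[172:]=0;d[:,:345]=0;d[:,375:]=0
    ys,xs=np.nonzero(d);Q=np.array([plane("top",(x,y),6.)[:2] for x,y in zip(xs,ys)])
    print("tongue",Q.max(0),np.degrees(np.arctan2(*(Q.mean(0)-[558.1,-67.1])[::-1])))
    a=cv2.fitLine(Q.astype(np.float32),cv2.DIST_L2,0,.01,.01).ravel();print("axis dir",np.degrees(np.arctan(a[1]/a[0])))
E
python3 ang.py
```

```text
handle px 381 395 272 282
circ 416.875 224.375 16.375 [ 573.73902835 -156.61219601] r 90.86810465322695 ang -80.0896583225571
circ 335.125 238.125 16.625 [541.31092012  22.79597934] r 91.45031603929259 ang 100.57875663711154
tongue [756.23347144 -17.66881785] 10.34539209914984
axis dir 21.993034
```

The pots sit at −80.1° and 100.6°, so the box is at about 10.2° against the tongue's 10.3°, in the stop. Next is the approach above the inner side of the lid with closed fingers.

Request:
carry_out([
  {"fingers": 0, "tx": -28.9, "ty": 9.4, "tz": 0, "spin": 0},
  {"fingers": 0, "tx": -28.9, "ty": 9.4, "tz": 0, "spin": 0},
  {"fingers": 0, "tx": -28.9, "ty": 9.4, "tz": 0, "spin": 0},
  {"fingers": 0, "tx": -28.9, "ty": 9.4, "tz": 0, "spin": 0},
  {"fingers": 0, "tx": -28.9, "ty": 9.4, "tz": 0, "spin": 0},
  {"fingers": 0, "tx": -28.9, "ty": 9.4, "tz": 0, "spin": 0},
  {"fingers": 0, "tx": -28.9, "ty": 9.4, "tz": 0, "spin": 0},
  {"fingers": 0, "tx": -28.9, "ty": 9.4, "tz": 0, "spin": 0},
  {"fingers": 0, "tx": -28.9, "ty": 9.4, "tz": 0, "spin": 0},
  {"fingers": 0, "tx": 0, "ty": 0, "tz": 0, "spin": 0},
])

```text
clock: 7.95
tool_pos: [625.8, -56.6, 257.5]
orientation: [0.574, 3.088, 0.0]
contact_force: [-1.6, -0.3, 0.9]
opening: 0.1
grip_force: 0.0
```

Request:
carry_out([
  {"fingers": 0, "tx": 0, "ty": 0, "tz": 10, "spin": 0},
  {"fingers": 0, "tx": 0, "ty": 0, "tz": 10, "spin": 0},
  {"fingers": 0, "tx": 0, "ty": 0, "tz": 10, "spin": 0},
  {"fingers": 0, "tx": 0, "ty": 0, "tz": 10, "spin": 0},
  {"fingers": 0, "tx": 0, "ty": 0, "tz": 10, "spin": 0},
  {"fingers": 0, "tx": 0, "ty": 0, "tz": 5, "spin": 0},
  {"fingers": 0, "tx": 0, "ty": 0, "tz": 0, "spin": 0},
  {"fingers": 0, "tx": 0, "ty": 0, "tz": 0, "spin": 0},
  {"fingers": 0, "tx": 0, "ty": 0, "tz": 0, "spin": 0},
  {"fingers": 0, "tx": 0, "ty": 0, "tz": 0, "spin": 0},
])

```text
clock: 8.78
tool_pos: [620.9, -55.6, 205.8]
orientation: [0.574, 3.088, 0.001]
contact_force: [0.5, 1.3, 3.5]
opening: -0.0
grip_force: 1.4
```

Run:
```python
from h import *
a=manip.capture("scene")
cv2.imwrite("pics/m4.png",a[120:320,150:400].repeat(2,0).repeat(2,1)[:,:,::-1])
```

```text
(no output)
```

View pics/m4.png

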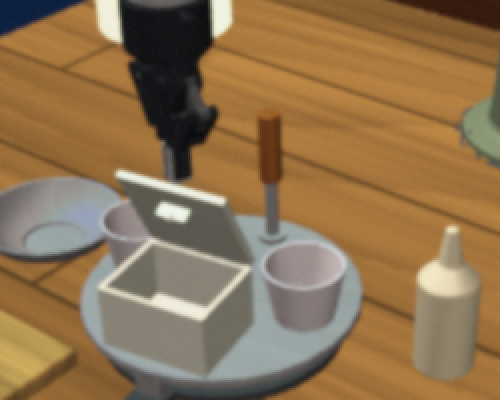

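The fingertip stands just inside the lid's free edge, at mid width (180,178 in the crop). I'll push down and outward along the lid's arc.

Request:
carry_out([
  {"fingers": 0, "tx": 0, "ty": 0, "tz": 5, "spin": 0},
  {"fingers": 0, "tx": 0, "ty": 0, "tz": 5, "spin": 0},
  {"fingers": 0, "tx": 0, "ty": 0, "tz": 5, "spin": 0},
  {"fingers": 0, "tx": -2.6, "ty": 1.6, "tz": 4.7, "spin": 0},
  {"fingers": 0, "tx": -2.6, "ty": 1.6, "tz": 4.7, "spin": 0},
  {"fingers": 0, "tx": -2.6, "ty": 1.6, "tz": 4.7, "spin": 0},
  {"fingers": 0, "tx": -2.6, "ty": 1.6, "tz": 4.7, "spin": 0},
  {"fingers": 0, "tx": -2.6, "ty": 1.6, "tz": 4.7, "spin": 0},
  {"fingers": 0, "tx": -2.6, "ty": 1.6, "tz": 4.7, "spin": 0},
  {"fingers": 0, "tx": -2.6, "ty": 1.6, "tz": 4.7, "spin": 0},
])

```text
clock: 9.67
tool_pos: [642.0, -51.8, 156.7]
orientation: [-0.574, -3.088, -0.0]
contact_force: [-0.4, -0.3, 0.4]
opening: 0.0
grip_force: 0.5
```

Request:
carry_out([
  {"fingers": 0, "tx": -2.6, "ty": 1.6, "tz": 4, "spin": 0},
  {"fingers": 0, "tx": -2.6, "ty": 1.6, "tz": 4, "spin": 0},
  {"fingers": 0, "tx": -2.6, "ty": 1.6, "tz": 4, "spin": 0},
  {"fingers": 0, "tx": -2.6, "ty": 1.6, "tz": 4, "spin": 0},
  {"fingers": 0, "tx": -2.6, "ty": 1.6, "tz": 4, "spin": 0},
  {"fingers": 0, "tx": -2.6, "ty": 1.6, "tz": 4, "spin": 0},
  {"fingers": 0, "tx": -2.6, "ty": 1.6, "tz": 4, "spin": 0},
  {"fingers": 0, "tx": -2.6, "ty": 1.6, "tz": 4, "spin": 0},
  {"fingers": 0, "tx": 0, "ty": 0, "tz": 0, "spin": 0},
  {"fingers": 0, "tx": 0, "ty": 0, "tz": 0, "spin": 0},
])

```text
clock: 10.5
tool_pos: [666.0, -47.3, 125.0]
orientation: [0.574, 3.088, 0.001]
contact_force: [-0.5, 0.6, 0.1]
opening: -0.1
grip_force: 0.0
```

Run:
```python
from h import *
a=manip.capture("scene")
cv2.imwrite("pics/m5.png",a[120:320,150:400].repeat(2,0).repeat(2,1)[:,:,::-1])
```

```text
(no output)
```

View pics/m5.png

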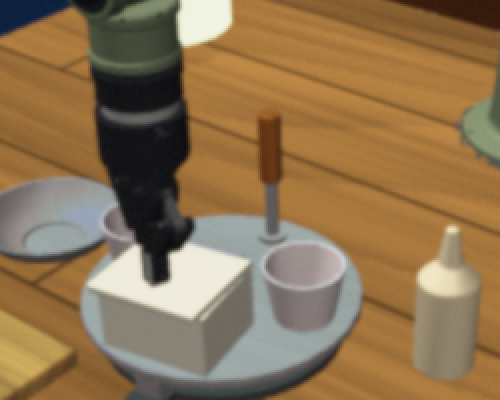

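The lid is under the fingertip at (157,280) and almost shut. I'll press through the catch in small steps.

Request:
carry_out([
  {"fingers": 0, "tx": 0, "ty": 0, "tz": 2, "spin": 0},
  {"fingers": 0, "tx": 0, "ty": 0, "tz": 2, "spin": 0},
  {"fingers": 0, "tx": 0, "ty": 0, "tz": 2, "spin": 0},
  {"fingers": 0, "tx": 0, "ty": 0, "tz": 1, "spin": 0},
  {"fingers": 0, "tx": 0, "ty": 0, "tz": 1, "spin": 0},
  {"fingers": 0, "tx": 0, "ty": 0, "tz": 1, "spin": 0},
  {"fingers": 0, "tx": 0, "ty": 0, "tz": 0, "spin": 0},
  {"fingers": 0, "tx": 0, "ty": 0, "tz": 0, "spin": 0},
  {"fingers": 0, "tx": 0, "ty": 0, "tz": 0, "spin": 0},
  {"fingers": 0, "tx": 0, "ty": 0, "tz": 0, "spin": 0},
])

```text
clock: 11.38
tool_pos: [666.1, -47.4, 117.5]
orientation: [0.574, 3.087, 0.0]
contact_force: [-1.2, -0.0, 5.4]
opening: -0.1
grip_force: 2.7
```

Request:
carry_out([
  {"fingers": 0, "tx": 0, "ty": 0, "tz": 1, "spin": 0},
  {"fingers": 0, "tx": 0, "ty": 0, "tz": 1, "spin": 0},
  {"fingers": 0, "tx": 0, "ty": 0, "tz": 0, "spin": 0},
  {"fingers": 0, "tx": 0, "ty": 0, "tz": 0, "spin": 0},
  {"fingers": 0, "tx": 0, "ty": 0, "tz": 0, "spin": 0},
  {"fingers": 0, "tx": 0, "ty": 0, "tz": 0, "spin": 0},
  {"fingers": 0, "tx": 0, "ty": 0, "tz": 0, "spin": 0},
  {"fingers": 0, "tx": 0, "ty": 0, "tz": 0, "spin": 0},
  {"fingers": 0, "tx": 0, "ty": 0, "tz": 0, "spin": 0},
  {"fingers": 0, "tx": 0, "ty": 0, "tz": 0, "spin": 0},
])

```text
clock: 12.22
tool_pos: [666.2, -47.5, 117.2]
orientation: [0.574, 3.086, -0.0]
contact_force: [-3.8, 1.4, 13.8]
opening: 0.3
grip_force: 7.2
```

Request:
carry_out([
  {"fingers": 0, "tx": 0, "ty": 0, "tz": 1, "spin": 0},
  {"fingers": 0, "tx": 0, "ty": 0, "tz": 0, "spin": 0},
  {"fingers": 0, "tx": 0, "ty": 0, "tz": 0, "spin": 0},
  {"fingers": 0, "tx": 0, "ty": 0, "tz": -3, "spin": 0},
  {"fingers": 0, "tx": 0, "ty": 0, "tz": -10, "spin": 0},
  {"fingers": 0, "tx": 0, "ty": 0, "tz": -20, "spin": 0},
  {"fingers": 0, "tx": 0, "ty": 0, "tz": -30, "spin": 0},
  {"fingers": 0, "tx": 0, "ty": 0, "tz": -30, "spin": 0},
  {"fingers": 0, "tx": 0, "ty": 0, "tz": -30, "spin": 0},
  {"fingers": 0, "tx": 0, "ty": 0, "tz": -30, "spin": 0},
])

```text
clock: 13.05
tool_pos: [665.2, -47.3, 267.8]
orientation: [-0.574, -3.088, 0.0]
contact_force: [0.3, -1.0, 0.0]
opening: 0.1
grip_force: 0.0
```

Request:
carry_out([
  {"fingers": 0, "tx": 30, "ty": -12, "tz": 0, "spin": 0},
  {"fingers": 0, "tx": 30, "ty": -12, "tz": 0, "spin": 0},
  {"fingers": 0, "tx": 30, "ty": -12, "tz": 0, "spin": 0},
  {"fingers": 0, "tx": 30, "ty": -12, "tz": 0, "spin": 0},
  {"fingers": 0, "tx": 30, "ty": -12, "tz": 0, "spin": 0},
  {"fingers": 0, "tx": 30, "ty": -12, "tz": 0, "spin": 0},
  {"fingers": 0, "tx": 30, "ty": -12, "tz": 0, "spin": 0},
  {"fingers": 0, "tx": 30, "ty": -12, "tz": 0, "spin": 0},
  {"fingers": 0, "tx": 30, "ty": -12, "tz": 0, "spin": 0},
  {"fingers": 0, "tx": 30, "ty": -12, "tz": 0, "spin": 0},
])

```text
clock: 13.88
tool_pos: [340.8, -51.3, 266.4]
orientation: [-0.574, -3.089, 0.0]
contact_force: [-0.5, -0.5, -0.4]
opening: 0.0
grip_force: 0.0
```

Run:
```python
from h import *
from ang import angle
a=manip.capture("scene");b=manip.capture("top");angle(b)
o=manip.get_obs();print(o["tool_pos"],o["contact_force"])
cv2.imwrite("pics/m6.png",np.vstack([a[160:300,160:400].repeat(2,0).repeat(2,1),b[140:290,260:500].repeat(2,0).repeat(2,1)])[:,:,::-1])
```

```text
handle px 381 395 272 282
circ 416.625 224.125 16.2 [ 574.28679186 -156.06733448] r 90.42786536684163 ang -79.68835059053005
circ 335.125 238.125 16.575 [541.31092012  22.79597934] r 91.45031603929259 ang 100.57875663711154
[338.04239017 -50.57646419 266.22986501] [ 0.67184783 -1.08919541  0.39794306]
```

View pics/m6.png

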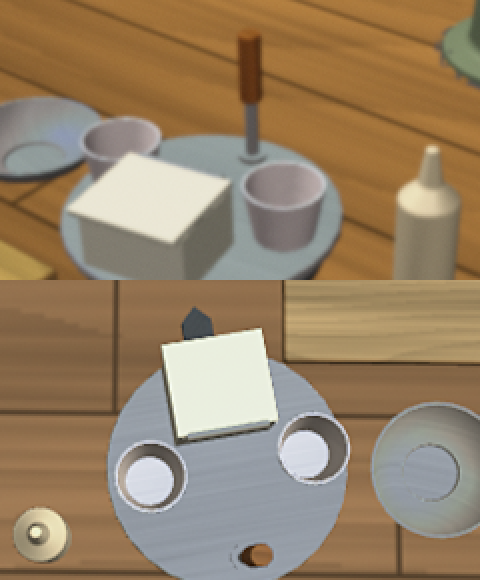

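The pictures show the lid lying shut on the box (150,195 in the crop) with the arm away. The carousel is still in the stop, and the bottle and bowl are where they were.

```bash
python3 -c "
from station import manip
print(manip.finish_job())"
```

```text
the job is handed in; nothing more can be done
None
```

The job is handed in: the box rests in its click stop at the tongue (about 10.2–10.4° against the tongue's 10.3°), the lid is pressed shut and stayed down after the arm withdrew, and the bottle and bowl stand where they were.

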